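# Swing the tea rack round the rail post, slide it home and put the missing tin back

## Robot

A 7-joint arm with a two-finger parallel gripper is mounted at the origin on a cart in front of the work surface, level with it; the furniture and walls round the work are solid. World frame = base frame: x ahead of the robot, y to its left, z up, the work surface at z = 0. Lengths are in m, angles in rad, forces in N, time in s.
With the tool pointing down it reaches from about 0.35 to 0.9 m from the base axis. Payload 8.1 kg.
Tool frame: the origin (TCP) lies midway between the tips of the shut fingers; the grasp point (between the pads) lies 19 mm behind it; z points along the fingers, y is the line along which they close (so a half turn about z gives the same grasp; the last joint's range is limited). The gripper opens to 92 mm and grips with 3 to 60 N. Pads are 19 mm wide; open, the fingers measure 130 mm over their backs; the gripper's body (75 mm by 190 mm) begins 47 mm behind the grasp point.
Start: joints at [-1.334, 0.434, 0.025, 1.573, -0.012, 1.134, -0.075], TCP at [0.208, 0.589, 0.227] pointing down, gripper open.
Joint ranges: [-2.62, 2.62], [-0.44, 2.09], [-1.27, 1.32], [0.08, 2.57], [-1.32, 4.46], [0.12, 2], [-2.74, 2.74]. Speed limits (rad/s): [2.22, 2.22, 3.01, 3.01, 3.14, 3.14, 3.14].

## Interface

Orientations are given as a rotation vector (axis times angle).
In Python, from cell import arm gives the robot as it stands.
- The arm moves only by the tool carry_out, never from a script. Its arguments are lists of equal length, an entry for each row: "claw": the finger opening in cm, from 0 to 9.18; "delta_pos": the shift along the tool's x, y, z in cm, a list of three; "angular": the turn, a rotation vector about the tool's x, y, z in rad, a list of three. In form: {"claw": [claw, ...], "delta_pos": [[dx, dy, dz], ...], "angular": [[ax, ay, az], ...]}. A call has 1 to 20 rows; each row shifts and turns the commanded pose from where the row before left it, along the tool's axes as they then stand; what a row does not reach is not made up. A row lasts 1/10 s, in which the tool goes at most 50 mm and 8.59 degrees, less where a joint would pass 70% of its speed; a pose out of reach is approached as far as the arm can. A call with a gripper value outside its range is refused whole. The fingers move at their own pace and stop on an object; "force" is the grip in N (left out, the last holds). Time passes only in rows, so rows that do not move let the fingers close. It gives the time, the measured TCP pose, the force, the opening and the grip force at its end, in the units of the state.
- arm.observe(): the state, without advancing time (a new reading comes with each control period).
- arm.get_image(name): name is "scene" or "top"; returns a dict with "frame" (384x512x3 uint8, red, green, blue), "mtx" (3x3 intrinsics, pixels), "T" (4x4, takes a point from camera to world coordinates). Camera axes: x right, y down, z forward; pixel columns grow to the right and rows downward; lengths in m; the calibration is good to about 2 mm. A picture is of the moment at which its call begins. There is no depth.
- arm.sign_off(): hands the job in; it is judged then, once.
Trained networks look in a picture, given as the dict that the camera call returned (one of the last four; its "shot" number tells which), for a name from the list of things; names that differ only in an ending like _2 or _b are one class to them, and where a whole thing is asked for, a point or a joint stands for the part that bears it (a point fixed in the world has none). Each returns a list of dicts, best first, with "conf" (0 to 1); they miss things now and then, are a little off and sometimes report something else, mostly with a low value. They report only what shows in the picture. A call takes as long as a camera call.
- arm.look_for(label, picture): "centre" ([column, row] as shares, 0 to 1, of the picture: columns of its width, rows of its height, amid what is visible of it).
- arm.trace(label, picture): "region" (384x512 bool, what is visible of it) and "centre" ([column, row] as shares, 0 to 1, of the picture: columns of its width, rows of its height, amid what is visible of it).
- arm.place_of(label, picture): "centre" ([column, row] as shares, 0 to 1, of the picture: columns of its width, rows of its height: a listed point, or the origin of a listed thing).
The state is a dict: "clock": time; "joints": joint angles; "dq": joint speeds; "joint_efforts": joint torques, N m; "position": TCP position; "ee_rot": TCP orientation; "force": force on the tool from outside, world axes, zero at the start; "ft_torque": the same for the moment, N m; "width": opening from 0.0 (shut) to 1.0 (fully open); "gripper_force": force on a finger pad.
Only numpy, scipy, OpenCV 4.12 (cv2) and the standard library are available. Lean on these libraries where they do the work, as an engineer would, in place of code of your own. Each camera call takes 0.05 s, during which the arm holds its last target. There are 200 camera calls.

## Task

Without lifting the heavy square tea rack, push it against the post at the open end of the steel rail so that it swings round the post by a quarter turn and its front, with the brass label frame, faces you, then slide it fully home between the rail's two runs, up to the closed end. Stand the low tea tin from between the two mugs in the rack's empty middle compartment, setting it down on the floor rather than dropping it. Leave the mugs and the teapot where they are.

Things in the scene. Friction and masses are not known exactly. Their poses are not given: they have to be found in the camera images.
- rail: Low steel rail fixed to the worktop, elsewhere each time, never turned (axes as the world's): a U of 12 mm round bar, open to +y. Origin: foot of the end post. Bar centre lines, mm: front run (0,0) to (0,-330), closed end to (190,-330), back run to a post at (190,-200), tip flared out to (204,-178). Gap between the runs 178. Bar centre 34 above the worktop, posts 57 high.
- rail_post (a point): Foot of the end post, a 12 mm round upright at the open (+y) end of the front run: the one to turn the rack against. It is the rail's origin. Wall cupboards with bar handles hang over the back of the worktop, from about x = 0.6 m on and 0.46 m up: behind the rack and the mugs keep the gripper low and the arm drawn back.
- rail_home (a point): Point on the worktop where the rack's origin belongs: midway between the runs (95 mm in +x from the end post), 85 mm from the inner face of the closed end run (239 mm in -y from the end post). Axes as the world's; the rack's belong parallel to them. Touching the front or back run (4 mm off) is fine.
- rack: Loose square dark wooden rack, 170 x 170 mm, about 1.1 kg (varies). Origin: centre of its underside; own -x is its front, z up. Back and side walls 60 mm high, front 46, all and the floor 8 thick. Front row of three compartments along y: tall fixed tins (60 x 42 mm, centres x -44, y +-53.5, tops at 133) in the outer two, middle empty. Behind (x -5 to 77) only two teaspoons below 20 mm.
- rack_front (a point): Middle of the outer face of the rack's front wall, 23 mm up. At the start the front faces roughly -y (within 12 degrees), 3 to 9 cm in +y from the end post, which stands oppopoint the half of the front nearer the robot. Pushed on to the post and then on at the far end of its back, the rack swings clockwise, seen from above, till its front lies along the front run.
- rack_slot (a point): Centre of the floor of the empty compartment: (-44, 0) mm in the rack's frame, 8 mm up. 66 mm (rack's x) by 48 mm (rack's y): takes the low tin with its long side along the rack's x, either way round. The boards round it are 6 to 8 mm thick, 60 mm high (front 46). The tall tins leave no room for fingers beside the low one in y; before and behind it there is room above the boards.
- tea_tin: Low tea tin, bright metal, lid stays on: 60 mm (own x) by 42 mm (own y), 105 mm high, about 0.22 kg. Origin: centre of its underside, z up. At the start it stands upright between the two mugs in a row along its own x (within 20 degrees of the world's x), 6 to 12 mm from each, so that fingers fit only beside its own +y and -y faces.
- mug_near: Lustre mug on the low tin's own -x side, nearer the robot: 107 mm high, body 75 mm round with its axis 18 mm in own +y from the origin (centre of the underside's outline with handle); handle toward own -y, away from the rack. Leave alone.
- mug_far: The same kind of mug on the low tin's own +x side, farther from the robot; origin and axes alike. Leave alone.
- teapot: Black round teapot behind the rail: body 133 mm round, 149 mm high, 203 mm from spout to handle along own y. Origin: centre of its underside. Leave alone.

How it is judged:
By the outcome, as a careful person would: the job done as asked, in the order asked, and still so for the second after the job is handed in, with the robot touching nothing.
It also fails if it takes over 72 s, if anything falls off the work surface, if the arm or the gripper's body presses on something with over 40 N, if the wrist force passes 120 N, or if a joint passes its speed limit or range.

## Working session

There is one attempt and no reset: what is moved stays moved. The work goes in short steps, Python scripts to look and compute and a tool call to move; the robot and the scene stay as the last step left them, time stands still between calls to the robot, and variables do not carry over. Pictures are saved under pics/ and viewed, at most 10 in all, crops included, and the job is handed in when it is done.

Besides the shell and the picture viewer there is one more tool, called as a command line: name --argument value ..., lists and objects as JSON in quotes. carry_out: Moves the arm, as the interface text tells. Its arguments: {"type":"object","properties":{"claw":{"type":"array","items":{"type":"number"}},"delta_pos":{"type":"array","items":{"type":"array","items":{"type":"number"}}},"angular":{"type":"array","items":{"type":"array","items":{"type":"number"}}},"force":{"type":"number"}},"required":["claw","delta_pos","angular"]}

```bash
mkdir -p pics; ls; cat > h.py <<'E'
import numpy as np, cv2
from cell import arm
from scipy.spatial.transform import Rotation as R
def pix2w(c,p,z):
    u=np.array([c[0]*512,c[1]*384,1.]); d=p['T'][:3,:3]@np.linalg.solve(p['mtx'],u); o=p['T'][:3,3]
    return o+d*(z-o[2])/d[2]
def w2pix(w,p):
    q=p['T'][:3,:3].T@(np.array(w)-p['T'][:3,3]); q=p['mtx']@q; return q[:2]/q[2]
E
python3 - <<'E'
from h import *
s=arm.observe(); print(s)
for n in ("scene","top"):
    p=arm.get_image(n); print(n,p['T'].round(3).tolist(),p['mtx'].round(1).tolist()); cv2.imwrite(f'pics/{n}0.png',p['frame'][:,:,::-1])
    for l,z in (("rail_post",0),("rail_home",0),("rack",0),("rack_front",.023),("rack_slot",.008),("tea_tin",0),("mug_near",0),("mug_far",0),("teapot",0)):
        r=arm.place_of(l,p); print(l,[(round(a['conf'],2),(np.array(a['centre'])*[512,384]).round(0).tolist(),pix2w(a['centre'],p,z).round(3).tolist()) for a in r[:3]])
E
```

```text
pics
{'clock': 0.0, 'joints': array([-1.33357271,  0.43522828,  0.02497289,  1.57408835, -0.01158246,
        1.13402407, -0.07507218]), 'dq': array([-0.00153588, -0.00131414, -0.00236408,  0.00076066, -0.00145389,
       -0.00066441, -0.00034487]), 'joint_efforts': array([ 1.52048106e-03, -6.67865038e+01,  9.85623635e-01, -3.14449346e+01,
       -6.04663719e-02,  4.29621502e-02,  1.73947656e-04]), 'position': array([0.20821304, 0.58874932, 0.22594509]), 'ee_rot': array([-5.31263243e-01, -3.09623309e+00,  2.51243805e-03]), 'force': array([-0.52046971,  0.55331992, -0.60270392]), 'ft_torque': array([-0.00453377,  0.02948287, -0.03114895]), 'gripper_force': 0.0, 'width': 0.9982799051304557}
scene [[0.761, -0.458, 0.459, -0.185], [-0.648, -0.559, 0.517, -0.784], [0.02, -0.691, -0.722, 1.156], [0.0, 0.0, 0.0, 1.0]] [[494.9, 0.0, 247.1], [0.0, 494.9, 191.8], [0.0, 0.0, 1.0]]
rail_post [(0.85, [224.0, 239.0], [0.371, -0.06, 0.0])]
rail_home []
rack [(0.92, [211.0, 201.0], [0.437, 0.088, 0.0])]
rack_front [(0.98, [232.0, 215.0], [0.438, -0.015, 0.023]), (0.52, [185.0, 148.0], [0.506, 0.323,
[... 305 characters left out ...]
 [0.676, -0.377, 0.0])]
top [[0.018, -0.989, 0.146, 0.388], [-1.0, -0.017, 0.005, 0.01], [-0.003, -0.146, -0.989, 1.045], [0.0, 0.0, 0.0, 1.0]] [[367.3, 0.0, 254.7], [0.0, 367.3, 192.5], [0.0, 0.0, 1.0]]
rail_post [(0.63, [282.0, 254.0], [0.37, -0.064, 0.0]), (0.22, [141.0, 224.0], [0.447, 0.338, 0.0])]
rail_home []
rack [(0.56, [232.0, 229.0], [0.436, 0.079, 0.0])]
rack_front [(0.74, [259.0, 227.0], [0.443, 0.001, 0.023])]
rack_slot [(0.58, [247.0, 229.0], [0.437, 0.037, 0.008])]
tea_tin [(0.86, [139.0, 224.0], [0.446, 0.342, 0.0])]
mug_near [(0.59, [127.0, 246.0], [0.383, 0.372, 0.0])]
mug_far [(0.9, [142.0, 197.0], [0.523, 0.34, 0.0])]
teapot [(0.68, [391.0, 145.0], [0.688, -0.381, 0.0])]
```

View pics/top0.png

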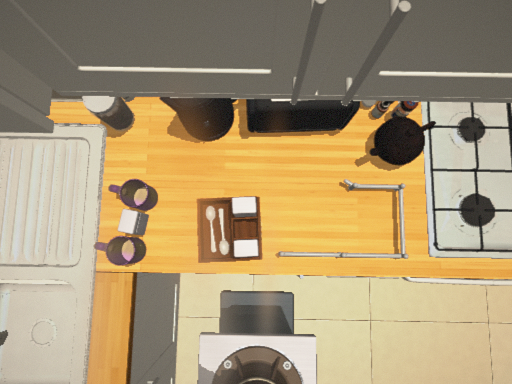

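View pics/scene0.png

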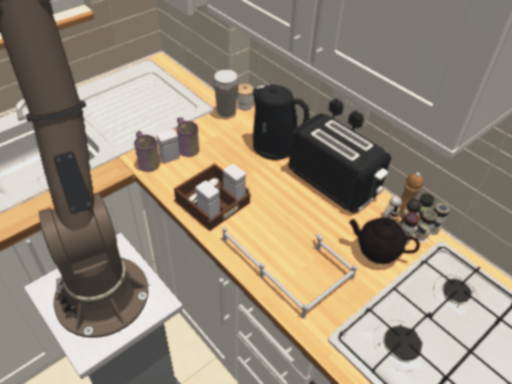

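The top view shows the rack at (230,228) with its front to the right, and the rail post at (282,254). The tin is at (133,221) between the mugs at (138,195) and (127,250). Next I'll refine the poses by fitting silhouettes.

```bash
cat >> h.py <<'E'
from scipy.optimize import minimize
def box(x0,x1,y0,y1,z0,z1): return np.array([[x,y,z] for x in(x0,x1) for y in(y0,y1) for z in(z0,z1)])
RACK=[box(-.085,-.077,-.085,.085,0,.046),box(-.077,.085,-.085,.085,0,.060)]+[box(-.074,-.014,s-.021,s+.021,.01,.133) for s in(-.0535,.0535)]
RACKIN=[np.vstack([box(-.085,-.077,-.085,.085,0,.046),box(.08,.085,-.085,.085,0,.06)])]
TIN=[box(-.03,.03,-.021,.021,0,.105)]
def mask(parts,q,p,S=4):
    m=np.zeros((384*S,512*S),np.uint8); c,s=np.cos(q[2]),np.sin(q[2])
    for b in parts:
        w=np.c_[b[:,0]*c-b[:,1]*s+q[0],b[:,0]*s+b[:,1]*c+q[1],b[:,2]]
        u=np.array([w2pix(a,p) for a in w])*S+S/2
        cv2.fillConvexPoly(m,cv2.convexHull(u.astype(np.int32)),1)
    return cv2.resize(m.astype(np.float32),(512,384),interpolation=cv2.INTER_AREA)
def fit(label,parts,q0,pics):
    regs=[]
    for p in pics:
        r=arm.trace(label,p)
        if r: regs.append((p,r[0]['region'].astype(np.float32)))
    def cost(q): return sum(1-np.minimum(mask(parts,q,p),g).sum()/np.maximum(mask(parts,q,p),g).sum() for p,g in regs)
    sim=np.array(q0)+np.array([[0,0,0],[.012,0,0],[0,.012,0],[0,0,.15]])
    o=minimize(cost,q0,method='Nelder-Mead',options=dict(initial_simplex=sim,xatol=2e-4,fatol=1e-4,maxfev=150))
    return o.x,o.fun,len(regs)
def railfit(p,q0):
    r=arm.trace('rail_post',p)[0]['region'].astype(np.float32)
    P=[(0,0),(0,-.33),(.19,-.33),(.19,-.2),(.204,-.178)]
    bars=[]
    def mk(q):
        m=np.zeros((384*4,512*4),np.uint8); f=p['mtx'][0,0]
        D=np.linalg.norm(p['T'][:3,3]-[.45,-.2,.03]); th=max(1,int(round(.012*f/D*4)))
        L=[((*a,.034),(*b,.034)) for a,b in zip(P,P[1:])]+[((*P[i],0),(*P[i],.057)) for i in(0,3)]
        for a,b in L:
            A,B=[tuple(((w2pix(np.array(v)+[q[0],q[1],0],p))*4+2).astype(int).tolist()) for v in(a,b)]
            cv2.line(m,A,B,1,th)
        return cv2.GaussianBlur(cv2.resize(m.astype(np.float32),(512,384),interpolation=cv2.INTER_AREA),(0,0),1)
    g=cv2.GaussianBlur(r,(0,0),1)
    o=minimize(lambda q:((mk(q)-g)**2).sum(),q0,method='Nelder-Mead',options=dict(initial_simplex=np.array(q0)+np.array([[0,0],[.01,0],[0,.01]]),xatol=2e-4))
    return o.x,o.fun,r.sum()
E
python3 - <<'E'
from h import *
s=arm.get_image("scene"); t=arm.get_image("top")
for p in(s,t): print('rail',railfit(p,[.37,-.062]))
for ps in([s],[t],[s,t]): print('rack',fit('rack',RACK,[.437,.082,1.55],ps)); print('tin',fit('tea_tin',TIN,[.448,.345,-.1],ps))
for l in('mug_near','mug_far'):
  for p in(s,t):
    r=arm.trace(l,p)[0]; print(l,r['conf'],pix2w(r['centre'],p,.06).round(3), r['region'].sum())
E
```

```text
rail (array([ 0.37303408, -0.06208655]), np.float64(105.50875091552734), np.float32(1172.0))
rail (array([ 0.37109615, -0.05831384]), np.float64(33.67555618286133), np.float32(1187.0))
rack (array([0.43740635, 0.07936432, 1.6240944 ]), np.float64(0.029969871044158936), 1)
tin (array([ 0.45358728,  0.34192041, -0.05081003]), np.float64(0.16635531187057495), 1)
rack (array([0.43554017, 0.08259907, 1.63920541]), np.float64(0.024594545364379883), 1)
tin (array([ 0.44787995,  0.34204554, -0.14565203]), np.float64(0.11214077472686768), 1)
rack (array([0.43619271, 0.0810288 , 1.62551214]), np.float64(0.07009744644165039), 2)
tin (array([ 0.44889842,  0.34098633, -0.21298943]), np.float64(0.28011268377304077), 2)
mug_near 0.62 [0.39  0.357 0.06 ] 845
mug_near 0.88 [0.369 0.37  0.06 ] 1146
mug_far 0.82 [0.521 0.325 0.06 ] 723
mug_far 0.88 [0.523 0.33  0.06 ] 971
```

```bash
cat >> h.py <<'E'
import json
def Rt(psi,tilt=0): # tool y at yaw psi, z down; tilt: rotation about world axis along tool y, body leaning to +tool x
    B=np.array([[-np.sin(psi),np.cos(psi),0],[np.cos(psi),np.sin(psi),0],[0,0,-1.]]).T
    return B@R.from_euler('y',tilt).as_matrix()
def rows(wps,claw,start=None):
    """wps: (pos,R,n)"""
    s=arm.observe(); p=s['position'] if start is None else start[0]; M=R.from_rotvec(s['ee_rot']).as_matrix() if start is None else start[1]
    D=[];A=[]
    for q,N,n in wps:
        q=np.array(q); p0,M0=p,M; rv=R.from_matrix(M0.T@N).as_rotvec()
        for i in range(1,n+1):
            pt=p0+(q-p0)*i/n; Mt=M0@R.from_rotvec(rv*i/n).as_matrix()
            d=(M.T@(pt-p)*100).round(2); a=R.from_matrix(M.T@Mt).as_rotvec().round(3)
            D.append((d+0).tolist());A.append((a+0).tolist()); p=p+M@d/100; M=M@R.from_rotvec(a).as_matrix()
    print(len(D),json.dumps(dict(claw=[claw]*len(D),delta_pos=D,angular=A)).replace(' ',''))
def st(): 
    s=arm.observe(); M=R.from_rotvec(s['ee_rot']).as_matrix(); print(round(s['clock'],2),s['position'].round(4),'psi',np.arctan2(M[1,1],M[0,1]).round(3),'z',M[:,2].round(3),'F',s['force'].round(1),'w',round(s['width'],3),'g',s['gripper_force'],'q',s['joints'].round(2))
def rackpt(c,th,a,b,z): return np.array([c[0]+a*np.cos(th)-b*np.sin(th),c[1]+a*np.sin(th)+b*np.cos(th),z])
E
python3 - <<'E'
from h import *
c=(.436,.081);th=1.63
P=rackpt(c,th,.085+.0095+.025,-.025,.2); print(P)
rows([((.32,.42,.22),Rt(.65),6),(P,Rt(.06),6),((P[0],P[1],.025),Rt(.06),6),((P[0],P[1],.025),Rt(.06),1)],7.0)
E
```

```text
[0.45388549 0.20176986 0.2       ]
19 {"claw":[7.0,7.0,7.0,7.0,7.0,7.0,7.0,7.0,7.0,7.0,7.0,7.0,7.0,7.0,7.0,7.0,7.0,7.0,7.0],"delta_pos":[[-2.7,-2.04,0.11],[-2.87,-1.77,0.11],[-3.04,-1.48,0.12],[-3.17,-1.18,0.11],[-3.26,-0.87,0.11],[-3.34,-0.55,0.11],[-4.25,-0.43,0.33],[-4.26,0.0,0.34],[-4.25,0.41,0.33],[-4.19,0.83,0.34],[-4.08,1.23,0.33],[-3.94,1.63,0.33],[0.0,0.0,2.92],[0.0,0.0,2.91],[0.0,0.0,2.92],[0.0,0.0,2.92],[0.0,0.0,2.92],[0.0,0.0,2.91],[0.0,0.0,0.0]],"angular":[[0.0,0.0,0.097],[0.0,0.0,0.097],[0.0,0.0,0.096],[0.0,0.0,0.097],[0.0,0.0,0.097],[0.0,0.0,0.097],[0.0,0.0,0.098],[0.0,0.0,0.099],[0.0,0.0,0.098],[0.0,0.0,0.098],[0.0,0.0,0.099],[0.0,0.0,0.098],[0.0,0.0,0.0],[0.0,0.0,0.0],[0.0,0.0,0.0],[0.0,0.0,0.0],[0.0,0.0,0.0],[0.0,0.0,0.0],[0.0,0.0,0.0]]}
```

carry_out --claw '[7,7,7,7,7,7,7,7,7,7,7,7,7]' --delta_pos '[[-2.7,-2.0,0.1],[-2.9,-1.8,0.1],[-3.0,-1.5,0.1],[-3.2,-1.2,0.1],[-3.3,-0.9,0.1],[-3.3,-0.5,0.1],[-4.25,-0.4,0.3],[-4.25,0,0.3],[-4.25,0.4,0.3],[-4.2,0.8,0.3],[-4.1,1.2,0.3],[-3.9,1.6,0.3],[0,0,0]]' --angular '[[0,0,0.097],[0,0,0.097],[0,0,0.097],[0,0,0.097],[0,0,0.097],[0,0,0.097],[0,0,0.098],[0,0,0.098],[0,0,0.098],[0,0,0.098],[0,0,0.098],[0,0,0.098],[0,0,0]]'

```text
clock: 3.1
position: [0.4559, 0.1958, 0.2029]
ee_rot: [2.164, 2.274, -0.0]
force: [0.4, 1.2, -1.0]
width: 0.766
gripper_force: 0.0
```

```bash
python3 - <<'E'
from h import *
st()
P=rackpt((.436,.081),1.63,.1195,-.025,.025)
rows([(P,Rt(.06),6),(P,Rt(.06),1)],7.0)
E
```

```text
3.1 [0.4559 0.1958 0.2029] psi 0.049 z [ 0.002 -0.002 -1.   ] F [ 0.4  1.2 -1. ] w 0.766 g 0.0 q [-0.86  0.25  0.43  1.94 -0.12  0.97 -0.33]
7 {"claw":[7.0,7.0,7.0,7.0,7.0,7.0,7.0],"delta_pos":[[0.11,-0.03,2.97],[0.1,-0.04,2.96],[0.11,-0.02,2.97],[0.1,-0.03,2.96],[0.1,-0.03,2.97],[0.1,-0.03,2.96],[0.0,0.0,0.0]],"angular":[[0.0,0.0,-0.002],[0.001,0.001,-0.002],[0.0,0.0,-0.001],[0.0,0.0,-0.002],[0.0,0.001,-0.002],[0.001,0.0,-0.002],[0.0,0.0,0.0]]}
```

carry_out --claw '[7,7,7,7,7,7,7]' --delta_pos '[[0.1,0,3],[0.1,0,3],[0.1,0,3],[0.1,0,3],[0.1,0,3],[0.1,0,2.8],[0,0,0]]' --angular '[[0,0,-0.002],[0,0,-0.002],[0,0,-0.002],[0,0,-0.002],[0,0,-0.002],[0,0,-0.001],[0,0,0]]'

```text
clock: 3.8
position: [0.4506, 0.2072, 0.0221]
ee_rot: [-2.138, -2.3, 0.008]
force: [-0.1, 0.3, 0.7]
width: 0.764
gripper_force: 0.0
```

```bash
python3 - <<'E'
from h import *
st()
P=rackpt((.439,.034),1.63,.0945,-.025,.025); A=arm.observe()['position']; print(P,np.linalg.norm(P[:2]-A[:2]))
rows([(P,Rt(.06),9),(P,Rt(.06),1)],7.0)
E
```

```text
3.8 [0.4506 0.2072 0.0221] psi 0.073 z [-0.005 -0.003 -1.   ] F [-0.1  0.3  0.7] w 0.764 g 0.0 q [-0.77  0.53  0.3   2.1  -0.29  0.56 -0.18]
[0.45836472 0.12981366 0.025     ] 0.07774231804356065
10 {"claw":[7.0,7.0,7.0,7.0,7.0,7.0,7.0,7.0,7.0,7.0],"delta_pos":[[-0.86,0.02,-0.03],[-0.87,0.03,-0.03],[-0.86,0.02,-0.03],[-0.86,0.03,-0.03],[-0.87,0.03,-0.03],[-0.86,0.03,-0.03],[-0.86,0.03,-0.03],[-0.87,0.03,-0.03],[-0.86,0.03,-0.04],[0.0,0.0,0.0]],"angular":[[-0.001,0.0,0.001],[0.0,0.0,0.002],[-0.001,0.001,0.001],[0.0,0.0,0.002],[-0.001,0.0,0.001],[0.0,0.0,0.002],[-0.001,0.001,0.001],[0.0,0.0,0.002],[-0.001,0.0,0.001],[0.0,0.0,0.0]]}
```

carry_out --claw '[7,7,7,7,7,7,7,7,7,7]' --delta_pos '[[-0.85,0.03,0],[-0.85,0.03,0],[-0.85,0.03,0],[-0.85,0.03,0],[-0.85,0.03,0],[-0.85,0.03,0],[-0.85,0.03,0],[-0.85,0.03,0],[-0.7,0.03,0],[0,0,0]]' --angular '[[0,0,0.001],[0,0,0.001],[0,0,0.001],[0,0,0.001],[0,0,0.001],[0,0,0.001],[0,0,0.001],[0,0,0.001],[0,0,0.001],[0,0,0]]'

```text
clock: 4.8
position: [0.4617, 0.1335, 0.0261]
ee_rot: [2.151, 2.29, 0.006]
force: [0.1, 3.7, 3.7]
width: 0.762
gripper_force: 1.9
```

```bash
python3 - <<'E'
from h import *
st(); t=arm.get_image("top"); s=arm.get_image("scene"); st()
cv2.imwrite('pics/top1.png',t['frame'][100:290,80:420,::-1].repeat(2,0).repeat(2,1))
for p in(s,t):
    print('rack',fit('rack',RACK,[.439,.034,1.63],[p]))
    for l,z in(('rack_front',.023),('rack_slot',.008)):
        r=arm.place_of(l,p); print(l,[(a['conf'],pix2w(a['centre'],p,z).round(3)) for a in r[:1]])
E
```

```text
4.8 [0.4617 0.1335 0.0261] psi 0.062 z [ 0.003  0.003 -1.   ] F [0.1 3.7 3.7] w 0.762 g 1.9015196710824966 q [-0.62  0.5   0.3   2.14 -0.28  0.53 -0.05]
4.9 [0.4616 0.1334 0.0259] psi 0.063 z [ 0.002  0.002 -1.   ] F [0.8 3.9 3.9] w 0.767 g 1.966073289513588 q [-0.62  0.5   0.3   2.14 -0.28  0.53 -0.05]
rack (array([0.44232509, 0.03416537, 1.61599891]), np.float64(0.033616840839385986), 1)
rack_front [(0.94, array([ 0.432, -0.055,  0.023]))]
rack_slot [(0.78, array([ 0.453, -0.01 ,  0.008]))]
rack (array([0.43960609, 0.03432419, 1.62718911]), np.float64(0.10313606262207031), 1)
rack_front [(0.76, array([ 0.441, -0.05 ,  0.023]))]
rack_slot [(0.9, array([ 0.438, -0.005,  0.008]))]
```

View pics/top1.png

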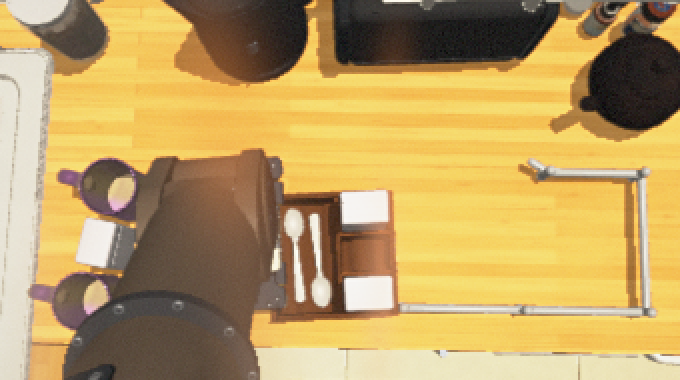

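The rack is now touching the post at about (398,305) in the crop, at (0.440, 0.034) with yaw 1.625. Now for the swing about the post.

```bash
cat >> h.py <<'E'
POST=np.array([.372,-.060])
def swing(th0,th1,n,off,b,lag=0,z=.025):
    w=[]
    for i in range(1,n+1):
        th=th0+(th1-th0)*i/n; c=rackpt(POST,th,.091,b,0)
        w.append((rackpt(c,th,off[0]-lag,off[1],z),Rt(th-np.pi/2),1))
    return w
E
python3 - <<'E'
from h import *
M=Rt(.06)
rows(swing(1.625,.85,16,(.097,-.0269),-.073),7.0,start=(np.array([.4616,.1334,.025]),Rt(1.625-np.pi/2)))
E
```

```text
16 {"claw":[7.0,7.0,7.0,7.0,7.0,7.0,7.0,7.0,7.0,7.0,7.0,7.0,7.0,7.0,7.0,7.0],"delta_pos":[[-0.53,0.89,0.0],[-0.51,0.9,0.0],[-0.5,0.9,0.0],[-0.51,0.9,0.0],[-0.5,0.9,0.0],[-0.51,0.9,0.0],[-0.51,0.9,0.0],[-0.5,0.89,0.0],[-0.51,0.9,0.0],[-0.5,0.9,0.0],[-0.51,0.9,0.0],[-0.51,0.9,0.0],[-0.5,0.9,0.0],[-0.51,0.9,0.0],[-0.5,0.89,0.0],[-0.51,0.9,0.0]],"angular":[[0.0,0.0,0.048],[0.0,0.0,0.049],[0.0,0.0,0.048],[0.0,0.0,0.049],[0.0,0.0,0.048],[0.0,0.0,0.049],[0.0,0.0,0.048],[0.0,0.0,0.048],[0.0,0.0,0.049],[0.0,0.0,0.048],[0.0,0.0,0.049],[0.0,0.0,0.048],[0.0,0.0,0.049],[0.0,0.0,0.048],[0.0,0.0,0.049],[0.0,0.0,0.048]]}
```

carry_out --claw '[7,7,7,7,7,7,7,7,7,7,7,7,7,7,7,7,7]' --delta_pos '[[-0.5,0.9,0],[-0.5,0.9,0],[-0.5,0.9,0],[-0.5,0.9,0],[-0.5,0.9,0],[-0.5,0.9,0],[-0.5,0.9,0],[-0.5,0.9,0],[-0.5,0.9,0],[-0.5,0.9,0],[-0.5,0.9,0],[-0.5,0.9,0],[-0.5,0.9,0],[-0.5,0.9,0],[-0.5,0.9,0],[-0.5,0.9,0],[0,0,0]]' --angular '[[0,0,0.0485],[0,0,0.0485],[0,0,0.0485],[0,0,0.0485],[0,0,0.0485],[0,0,0.0485],[0,0,0.0485],[0,0,0.0485],[0,0,0.0485],[0,0,0.0485],[0,0,0.0485],[0,0,0.0485],[0,0,0.0485],[0,0,0.0485],[0,0,0.0485],[0,0,0.0485],[0,0,0]]'

```text
clock: 6.9
position: [0.5714, 0.0154, 0.0244]
ee_rot: [2.858, 1.303, -0.001]
force: [0.3, 1.4, 0.6]
width: 0.764
gripper_force: 0.3
```

```bash
python3 - <<'E'
from h import *
st(); t=arm.get_image("top"); s=arm.get_image("scene")
cv2.imwrite('pics/top2.png',t['frame'][100:290,80:420,::-1].repeat(2,0).repeat(2,1))
c=rackpt(POST,.85,.091,-.073,0);print(c, 'tgt tcp',rackpt(c,.85,.097,-.0269,.025))
for p in(s,t): print('rack',fit('rack',RACK,[c[0],c[1],.85],[p]))
E
```

```text
6.9 [0.5714 0.0154 0.0244] psi -0.715 z [-0.    -0.001 -1.   ] F [0.3 1.4 0.6] w 0.764 g 0.2929176762700081 q [-0.47  0.64  0.51  1.93 -0.47  0.69 -0.39]
[ 0.48690194 -0.03981225  0.        ] tgt tcp [0.57112974 0.0153084  0.025     ]
rack (array([ 0.46878913, -0.02132717,  0.87067069]), np.float64(0.04326272010803223), 1)
rack (array([ 0.46458865, -0.02315864,  0.82080345]), np.float64(0.32557958364486694), 1)
```

View pics/top2.png

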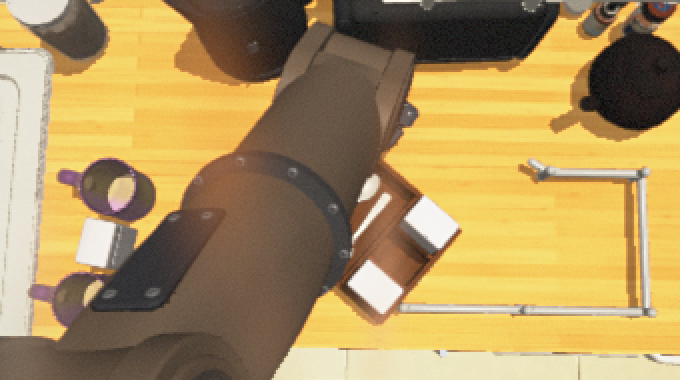

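The rack has swung half way (tins at (432,222) and (375,285) in the crop) but slipped about 27 mm along the fingers. I'll re-seat the fingers and swing the rest, allowing for the slip.

```bash
python3 - <<'E'
from h import *
th0=.856; o=(.097,-.030); w=[]
c=rackpt(POST,th0,.091,-.046,0); print(c)
s0=rackpt(c,th0,*o,.025); print(s0)
w=[(rackpt(c,th0,.112,-.054,.025),Rt(th0-np.pi/2),1),(rackpt(c,th0,.112,-.030,.025),Rt(th0-np.pi/2),1),(s0,Rt(th0-np.pi/2),1)]
n=16
for i in range(1,n+1):
    th=th0*(1-i/n); c=rackpt(POST,th,.091,-.046+.026*i/n,0); w.append((rackpt(c,th,*o,.025),Rt(th-np.pi/2),1))
rows(w,7.0)
E
```

```text
[ 0.46638762 -0.02142569  0.        ]
[0.55262439 0.0321674  0.025     ]
19 {"claw":[7.0,7.0,7.0,7.0,7.0,7.0,7.0,7.0,7.0,7.0,7.0,7.0,7.0,7.0,7.0,7.0,7.0,7.0,7.0],"delta_pos":[[1.49,0.03,-0.06],[-0.01,-2.4,0.0],[-1.5,0.0,0.0],[-0.42,0.83,0.0],[-0.42,0.83,0.0],[-0.4,0.83,0.0],[-0.4,0.84,0.0],[-0.39,0.83,0.0],[-0.38,0.83,0.0],[-0.38,0.84,0.01],[-0.36,0.83,0.0],[-0.35,0.83,0.0],[-0.35,0.84,0.0],[-0.34,0.83,0.0],[-0.33,0.84,0.0],[-0.32,0.83,0.0],[-0.31,0.84,0.0],[-0.3,0.83,0.0],[-0.3,0.84,0.0]],"angular":[[-0.001,0.001,0.003],[0.0,0.0,0.0],[0.0,0.0,0.0],[0.0,0.0,0.053],[0.0,0.0,0.054],[0.0,0.0,0.053],[0.0,0.0,0.054],[0.0,0.0,0.053],[0.0,0.0,0.054],[0.0,0.0,0.053],[0.0,0.0,0.054],[0.0,0.0,0.053],[0.0,0.0,0.054],[0.0,0.0,0.053],[0.0,0.0,0.054],[0.0,0.0,0.053],[0.0,0.0,0.054],[0.0,0.0,0.053],[0.0,0.0,0.054]]}
```

carry_out --claw '[7,7,7,7,7,7,7,7,7,7,7,7,7,7]' --delta_pos '[[1.5,0,0],[0,-2.4,0],[-1.5,0,0],[-0.42,0.83,0],[-0.42,0.83,0],[-0.4,0.83,0],[-0.4,0.83,0],[-0.39,0.83,0],[-0.38,0.83,0],[-0.38,0.83,0],[-0.36,0.83,0],[-0.35,0.83,0],[-0.35,0.83,0],[0,0,0]]' --angular '[[0,0,0],[0,0,0],[0,0,0],[0,0,0.0535],[0,0,0.0535],[0,0,0.0535],[0,0,0.0535],[0,0,0.0535],[0,0,0.0535],[0,0,0.0535],[0,0,0.0535],[0,0,0.0535],[0,0,0.0535],[0,0,0]]'

```text
clock: 8.5
position: [0.5697, -0.0592, 0.0248]
ee_rot: [3.1, 0.496, -0.0]
force: [0.2, -0.9, 0.2]
width: 0.768
gripper_force: 0.0
```

```bash
python3 - <<'E'
from h import *
st(); s=arm.get_image("scene");t=arm.get_image("top")
th=.856*6/16
c=rackpt(POST,th,.091,-.03,0);print(c,th)
for p in (s,t):
  for x in ([c[0],c[1],th],[c[0]-.01,c[1]+.02,th+.1]): print('rack',fit('rack',RACK,x,[p]))
E
```

```text
8.5 [ 0.5697 -0.0592  0.0248] psi -1.254 z [ 0.    -0.002 -1.   ] F [ 0.2 -0.9  0.2] w 0.768 g 0.0 q [-0.43  0.68  0.65  1.94 -0.6   0.73 -0.68]
[ 0.46781722 -0.05975569  0.        ] 0.321
rack (array([ 0.46655431, -0.04265211,  0.38382363]), np.float64(0.061072707176208496), 1)
rack (array([ 0.46642924, -0.04319175,  0.37596962]), np.float64(0.06160455942153931), 1)
rack (array([ 0.45599234, -0.04741426,  0.30371211]), np.float64(0.6225879192352295), 1)
rack (array([ 0.46223225, -0.04707786,  0.3175945 ]), np.float64(0.621719479560852), 1)
```

```bash
python3 - <<'E'
from h import *
th0=.33; o=(.096,-.031); w=[]
c=rackpt(POST,th0,.091,-.019,0); print(c)
A=arm.observe()['position']
s0=rackpt(c,th0,*o,.025); r=rackpt((0,0),th0,1,0,0); N=Rt(th0-np.pi/2)
w=[(A+.02*r,N,1),(s0+.015*r,N,1),(s0,N,2)]
n=9
for i in range(1,n+1):
    th=th0*(1-i/n)-.02*i/n; c=rackpt(POST,th,.091,-.019+.017*i/n,0); w.append((rackpt(c,th,*o,.025),Rt(th-np.pi/2),1))
rows(w,7.0); print(s0,w[-1][0])
E
```

```text
[ 0.46424667 -0.04848689  0.        ]
13 {"claw":[7.0,7.0,7.0,7.0,7.0,7.0,7.0,7.0,7.0,7.0,7.0,7.0,7.0],"delta_pos":[[2.0,-0.01,0.0],[-0.58,-1.15,-0.04],[-0.75,0.0,0.0],[-0.75,0.0,0.0],[-0.2,0.54,0.0],[-0.19,0.53,0.0],[-0.19,0.53,0.0],[-0.18,0.54,0.0],[-0.17,0.53,0.0],[-0.17,0.54,0.0],[-0.15,0.54,0.0],[-0.15,0.53,0.0],[-0.15,0.54,0.0]],"angular":[[0.001,0.001,-0.007],[0.0,0.0,0.0],[0.0,0.0,0.0],[0.0,0.0,0.0],[0.0,0.0,0.038],[0.0,0.0,0.039],[0.0,0.0,0.039],[0.0,0.0,0.039],[0.0,0.0,0.039],[0.0,0.0,0.039],[0.0,0.0,0.039],[0.0,0.0,0.039],[0.0,0.0,0.039]]}
[ 0.56511207 -0.04670607  0.025     ] [ 0.55830265 -0.09673315  0.025     ]
```

carry_out --claw '[7,7,7,7,7,7,7,7,7,7,7,7,7,7]' --delta_pos '[[2,0,0],[-0.6,-1.5,0],[-0.75,0,0],[-0.75,0,0],[-0.2,0.53,0],[-0.2,0.53,0],[-0.2,0.53,0],[-0.2,0.53,0],[-0.2,0.53,0],[-0.15,0.53,0],[-0.15,0.53,0],[-0.15,0.53,0],[-0.15,0.53,0],[0,0,0]]' --angular '[[0,0,0],[0,0,0],[0,0,0],[0,0,0],[0,0,0.038],[0,0,0.038],[0,0,0.038],[0,0,0.038],[0,0,0.038],[0,0,0.038],[0,0,0.038],[0,0,0.038],[0,0,0.038],[0,0,0]]'

```text
clock: 10.2
position: [0.5635, -0.0974, 0.0275]
ee_rot: [3.134, -0.033, 0.022]
force: [20.6, -9.9, -3.2]
width: 0.763
gripper_force: 9.8
```

```bash
python3 - <<'E'
from h import *
st(); s=arm.get_image("scene");t=arm.get_image("top")
for x in ([.463,-.06,.05],[.463,-.07,0]): print('rack',fit('rack',RACK,x,[s]))
m=np.vstack([s['frame'][100:320,100:400].repeat(2,0).repeat(2,1)])
cv2.imwrite('pics/s3.png',m[:,:,::-1])
E
```

```text
10.2 [ 0.5635 -0.0974  0.0275] psi -1.592 z [ 0.014 -0.007 -1.   ] F [20.6 -9.9 -3.2] w 0.763 g 9.835024774074554 q [-0.42  0.69  0.74  1.96 -0.68  0.74 -0.87]
rack (array([ 0.46674262, -0.06984487,  0.06459559]), np.float64(0.0576244592666626), 1)
rack (array([ 0.46726347, -0.06941908,  0.06968585]), np.float64(0.056593894958496094), 1)
```

View pics/s3.png

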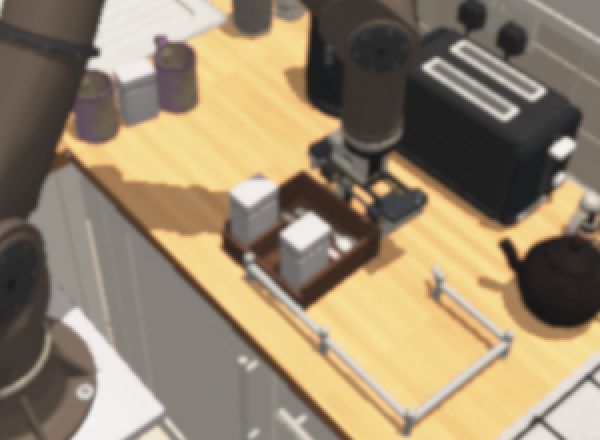

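The rack is nearly flush with the front run: the post is at (250,262) in the crop, and there's a 20 N push in x. Now I'll go round to its +y side and push it home with the gripper tilted.

```bash
python3 - <<'E'
from h import *
T=-.436
rows([((.583,-.085,.03),Rt(-1.57),2),((.58,-.03,.085),Rt(-1.37),2),((.55,.085,.085),Rt(-.9,0),4),((.467,.085,.085),Rt(0,0),8),((.467,.075,.03),Rt(0,T),4)],8.5)
E
```

```text
20 {"claw":[8.5,8.5,8.5,8.5,8.5,8.5,8.5,8.5,8.5,8.5,8.5,8.5,8.5,8.5,8.5,8.5,8.5,8.5,8.5,8.5],"delta_pos":[[0.96,-0.62,-0.12],[0.97,-0.62,-0.12],[-0.15,-2.75,-2.75],[0.13,-2.75,-2.75],[-0.16,-2.97,0.0],[0.19,-2.96,0.0],[0.53,-2.92,0.0],[0.87,-2.84,-0.01],[-0.81,-0.65,0.0],[-0.74,-0.73,0.0],[-0.65,-0.81,0.0],[-0.55,-0.87,0.0],[-0.45,-0.94,0.0],[-0.34,-0.98,0.0],[-0.23,-1.01,0.0],[-0.12,-1.03,0.0],[-0.25,0.0,1.38],[-0.1,0.0,1.39],[0.06,0.0,1.4],[0.2,0.0,1.38]],"angular":[[0.004,-0.007,-0.01],[0.003,-0.007,-0.01],[0.0,0.0,-0.1],[0.0,0.0,-0.1],[0.0,0.0,-0.117],[0.0,0.0,-0.118],[0.0,0.0,-0.117],[0.0,0.0,-0.118],[0.0,0.0,-0.112],[0.0,0.0,-0.113],[0.0,0.0,-0.112],[0.0,0.0,-0.113],[0.0,0.0,-0.112],[0.0,0.0,-0.113],[0.0,0.0,-0.112],[0.0,0.0,-0.113],[0.0,-0.109,0.0],[0.0,-0.109,0.0],[0.0,-0.109,0.0],[0.0,-0.109,0.0]]}
```

carry_out --claw '[7,7,8.5,8.5,8.5,8.5,8.5,8.5,8.5,8.5,8.5,8.5,8.5,8.5,8.5,8.5,8.5]' --delta_pos '[[1.1,-0.6,-0.1],[1.1,-0.6,-0.1],[-0.1,-2.75,-2.75],[0.1,-2.75,-2.75],[-0.15,-2.95,0],[0.2,-2.95,0],[0.5,-2.9,0],[0.9,-2.85,0],[-0.8,-0.65,0],[-0.75,-0.75,0],[-0.65,-0.8,0],[-0.55,-0.85,0],[-0.45,-0.95,0],[-0.35,-1,0],[-0.25,-1,0],[-0.1,-1,0],[0,0,0]]' --angular '[[0,0,-0.01],[0,0,-0.01],[0,0,-0.1],[0,0,-0.1],[0,0,-0.117],[0,0,-0.117],[0,0,-0.117],[0,0,-0.117],[0,0,-0.112],[0,0,-0.112],[0,0,-0.112],[0,0,-0.112],[0,0,-0.112],[0,0,-0.112],[0,0,-0.112],[0,0,-0.112],[0,0,0]]'

```text
clock: 12.1
position: [0.4617, 0.0891, 0.0815]
ee_rot: [-2.224, -2.216, 0.002]
force: [0.8, -0.4, 0.1]
width: 0.925
gripper_force: 0.0
```

```bash
python3 - <<'E'
from h import *
st(); s=arm.get_image("scene");t=arm.get_image("top")
for p in(s,t): print('rack',fit('rack',RACK,[.465,-.065,.03],[p])); print('rail',railfit(p,[.372,-.06])[0])
T=-.436
rows([((.467,.075,.03),Rt(0,T),5)],8.5)
E
```

```text
12.1 [0.4617 0.0891 0.0815] psi -0.004 z [-0.002  0.    -1.   ] F [ 0.8 -0.4  0.1] w 0.925 g 0.0 q [-0.62  0.39  0.41  2.13 -0.25  0.66 -0.04]
rack (array([ 0.46841868, -0.06906537,  0.10036248]), np.float64(0.07868373394012451), 1)
rail [ 0.37311641 -0.06201014]
rack (array([ 0.46289099, -0.06703983,  0.05008015]), np.float64(0.02188265323638916), 1)
rail [ 0.37106982 -0.05875854]
5 {"claw":[8.5,8.5,8.5,8.5,8.5],"delta_pos":[[-0.28,0.06,1.03],[-0.19,0.06,1.06],[-0.1,0.06,1.07],[-0.01,0.05,1.07],[0.09,0.06,1.07]],"angular":[[0.0,-0.087,-0.002],[-0.001,-0.087,-0.001],[0.0,-0.087,-0.002],[0.0,-0.088,-0.001],[0.0,-0.087,-0.002]]}
```

carry_out --claw '[8.5,8.5,8.5,8.5,8.5,8.5]' --delta_pos '[[-0.3,0.05,1.05],[-0.2,0.05,1.05],[-0.1,0.05,1.05],[0,0.05,1.05],[0.1,0.05,1.05],[0,0,0]]' --angular '[[0,-0.087,0],[0,-0.087,0],[0,-0.087,0],[0,-0.087,0],[0,-0.087,0],[0,0,0]]'

```text
clock: 13.0
position: [0.4657, 0.0776, 0.0283]
ee_rot: [1.98, 1.979, -0.444]
force: [-1.0, 1.1, -0.2]
width: 0.925
gripper_force: 0.0
```

```bash
python3 - <<'E'
from h import *
st(); 
rows([((.466,-.085,.03),Rt(0,-.436),16)],8.5)
E
```

```text
13.0 [0.4657 0.0776 0.0283] psi -0.001 z [-0.002 -0.425 -0.905] F [-1.   1.1 -0.2] w 0.925 g 0.0 q [-1.01  0.67  0.63  2.08  0.02  0.7  -0.47]
16 {"claw":[8.5,8.5,8.5,8.5,8.5,8.5,8.5,8.5,8.5,8.5,8.5,8.5,8.5,8.5,8.5,8.5],"delta_pos":[[-0.92,0.0,0.42],[-0.93,0.01,0.42],[-0.92,0.0,0.43],[-0.93,0.0,0.42],[-0.92,0.0,0.42],[-0.93,0.01,0.42],[-0.92,0.0,0.42],[-0.93,0.0,0.42],[-0.92,0.0,0.43],[-0.92,0.01,0.42],[-0.93,0.0,0.42],[-0.92,0.0,0.42],[-0.93,0.0,0.42],[-0.92,0.0,0.42],[-0.93,0.01,0.42],[-0.93,0.0,0.42]],"angular":[[0.0,0.0,0.0],[0.0,0.0,0.0],[0.0,0.001,0.0],[-0.001,0.0,0.0],[0.0,0.0,0.0],[0.0,0.0,0.0],[0.0,0.0,0.0],[0.0,0.0,0.0],[0.0,0.001,0.0],[0.0,0.0,0.0],[0.0,0.0,0.0],[-0.001,0.0,0.0],[0.0,0.0,0.0],[0.0,0.001,0.0],[0.0,0.0,0.0],[0.0,0.0,0.0]]}
```

carry_out --claw '[8.5,8.5,8.5,8.5,8.5,8.5,8.5,8.5,8.5,8.5,8.5,8.5,8.5,8.5]' --delta_pos '[[-0.92,0,0.42],[-0.92,0,0.42],[-0.92,0,0.42],[-0.92,0,0.42],[-0.92,0,0.42],[-0.92,0,0.42],[-0.92,0,0.42],[-0.92,0,0.42],[-0.92,0,0.42],[-0.92,0,0.42],[-0.92,0,0.42],[-0.92,0,0.42],[-0.92,0,0.42],[0,0,0]]' --angular '[[0,0,0],[0,0,0],[0,0,0],[0,0,0],[0,0,0],[0,0,0],[0,0,0],[0,0,0],[0,0,0],[0,0,0],[0,0,0],[0,0,0],[0,0,0],[0,0,0]]'

```text
clock: 14.4
position: [0.4679, -0.0559, 0.0317]
ee_rot: [1.987, 1.976, -0.431]
force: [4.2, 5.0, 0.2]
width: 0.925
gripper_force: 2.1
```

```bash
python3 - <<'E'
from h import *
st(); s=arm.get_image("scene");t=arm.get_image("top")
for p in(s,t): print('rack',fit('rack',RACK,[.465,-.15,.03],[p]))
a=s['frame'][150:340,140:380]; b=t['frame'][150:290,230:430]
cv2.imwrite('pics/a4.png',np.vstack([cv2.resize(a,(480,380))[:300],cv2.resize(b,(480,300))])[:,:,::-1])
E
```

```text
14.4 [ 0.4679 -0.0559  0.0317] psi -0.005 z [ 0.003 -0.418 -0.908] F [4.2 5.  0.2] w 0.925 g 2.1391603478696197 q [-0.8   0.63  0.66  2.19  0.1   0.53 -0.31]
rack (array([ 0.46695931, -0.15142968, -0.00253929]), np.float64(0.11048704385757446), 1)
rack (array([ 0.461907  , -0.14767276,  0.00081718]), np.float64(0.034025371074676514), 1)
```

View pics/a4.png

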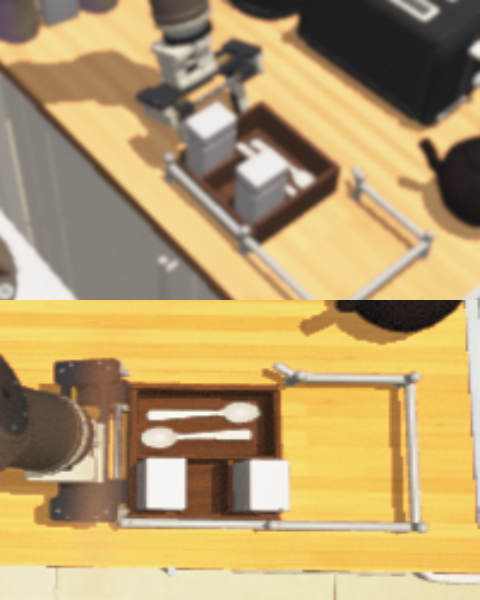

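The rack is square and running along the front run, with its leading edge just before the back post, so I'll keep pushing.

carry_out --claw '[8.5,8.5,8.5,8.5,8.5,8.5,8.5,8.5,8.5,8.5,8.5,8.5,8.5,8.5]' --delta_pos '[[-0.95,0,0.44],[-0.95,0,0.44],[-0.95,0,0.44],[-0.95,0,0.44],[-0.95,0,0.44],[-0.95,0,0.44],[-0.95,0,0.44],[-0.95,0,0.44],[-0.95,0,0.44],[-0.95,0,0.44],[-0.95,0,0.44],[-0.95,0,0.44],[-0.95,0,0.44],[0,0,0]]' --angular '[[0,0,0],[0,0,0],[0,0,0],[0,0,0],[0,0,0],[0,0,0],[0,0,0],[0,0,0],[0,0,0],[0,0,0],[0,0,0],[0,0,0],[0,0,0],[0,0,0]]'

```text
clock: 16.0
position: [0.4665, -0.1923, 0.0318]
ee_rot: [1.986, 1.976, -0.433]
force: [4.0, 4.9, -0.3]
width: 0.92
gripper_force: 2.3
```

```bash
python3 - <<'E'
from h import *
st(); s=arm.get_image("scene");t=arm.get_image("top")
for p in(s,t): print('rack',fit('rack',RACK,[.465,-.285,0],[p]))
E
```

```text
16.0 [ 0.4665 -0.1923  0.0318] psi -0.004 z [ 0.002 -0.42  -0.908] F [ 4.   4.9 -0.3] w 0.92 g 2.27474175975658 q [-0.51  0.62  0.66  2.21  0.18  0.4  -0.12]
rack (array([ 0.46761421, -0.28650279, -0.00970685]), np.float64(0.10273975133895874), 1)
rack (array([ 0.46206583, -0.28939073, -0.00130566]), np.float64(0.08463859558105469), 1)
```

Now the last part, in slow steps until the force rises.

carry_out --claw '[8.5,8.5,8.5,8.5]' --delta_pos '[[-0.36,0,0.17],[-0.36,0,0.17],[-0.36,0,0.17],[0,0,0]]' --angular '[[0,0,0],[0,0,0],[0,0,0],[0,0,0]]'

```text
clock: 16.6
position: [0.4661, -0.2029, 0.0315]
ee_rot: [1.986, 1.978, -0.433]
force: [3.2, 11.2, 5.7]
width: 0.927
gripper_force: 5.4
```

carry_out --claw '[8.5,8.5,8.5]' --delta_pos '[[-0.18,0,0.08],[-0.18,0,0.08],[0,0,0]]' --angular '[[0,0,0],[0,0,0],[0,0,0]]'

```text
clock: 16.9
position: [0.4662, -0.206, 0.0314]
ee_rot: [1.985, 1.979, -0.432]
force: [2.3, 16.8, 8.8]
width: 0.931
gripper_force: 8.0
```

carry_out --claw '[8.5,8.5,8.5]' --delta_pos '[[-0.2,0,0.1],[-0.2,0,0.1],[0,0,0]]' --angular '[[0,0,0],[0,0,0],[0,0,0]]'

```text
clock: 17.2
position: [0.4664, -0.2066, 0.0308]
ee_rot: [1.984, 1.984, -0.428]
force: [-3.3, 39.4, 26.1]
width: 0.925
gripper_force: 19.6
```

```bash
python3 - <<'E'
from h import *
st(); s=arm.get_image("scene");t=arm.get_image("top")
for p in(s,t): print('rack',fit('rack',RACK,[.465,-.295,0],[p]))
rows([((.466,-.16,.035),Rt(0,-.436),2),((.46,-.06,.12),Rt(0,-.2),4),((.46,.0,.2),Rt(.3,0),3)],8.5)
E
```

```text
17.2 [ 0.4664 -0.2066  0.0308] psi 0.001 z [ 0.002 -0.415 -0.91 ] F [-3.3 39.4 26.1] w 0.925 g 19.607480568811297 q [-0.47  0.62  0.65  2.21  0.18  0.39 -0.09]
rack (array([ 0.47424584, -0.29353526,  0.0866125 ]), np.float64(0.14000558853149414), 1)
rack (array([ 0.46201379, -0.30214719, -0.01253526]), np.float64(0.09731823205947876), 1)
9 {"claw":[8.5,8.5,8.5,8.5,8.5,8.5,8.5,8.5,8.5],"delta_pos":[[2.03,-0.02,-1.16],[2.03,-0.02,-1.17],[1.37,-0.15,-2.98],[1.54,-0.15,-2.9],[1.71,-0.15,-2.8],[1.88,-0.15,-2.69],[1.43,0.0,-3.01],[1.62,0.18,-2.91],[1.77,0.38,-2.79]],"angular":[[0.001,-0.004,0.0],[0.001,-0.004,0.0],[0.0,0.059,0.0],[0.0,0.059,0.0],[0.0,0.059,0.0],[0.0,0.059,0.0],[-0.01,0.066,-0.1],[-0.01,0.066,-0.099],[-0.01,0.066,-0.1]]}
```

Hard stop reached, so the rack is home. Now back off and go to the tin.

carry_out --claw '[8.5,8.5,8.5,8.5,8.5,8.5,8.5,8.5,8.5,8.5]' --delta_pos '[[2,0,-0.95],[2,0,-0.95],[1.4,-0.15,-3],[1.55,-0.15,-2.9],[1.7,-0.15,-2.8],[1.9,-0.15,-2.7],[1.45,0,-3],[1.6,0.2,-2.9],[1.75,0.4,-2.8],[0,0,0]]' --angular '[[0,0,0],[0,0,0],[0,0.059,0],[0,0.059,0],[0,0.059,0],[0,0.059,0],[-0.01,0.066,-0.1],[-0.01,0.066,-0.1],[-0.01,0.066,-0.1],[0,0,0]]'

```text
clock: 18.4
position: [0.4616, -0.0086, 0.2001]
ee_rot: [1.868, 2.523, 0.011]
force: [0.3, -1.0, -0.6]
width: 0.925
gripper_force: 0.0
```

```bash
python3 - <<'E'
from h import *
st(); s=arm.get_image("scene");t=arm.get_image("top")
for p in(s,t): print('rack',fit('rack',RACK,[.465,-.298,0],[p]), 'rail',railfit(p,[.372,-.06])[0])
for p in(s,t): 
    r=arm.place_of('tea_tin',p); print([(a['conf'],pix2w(a['centre'],p,0).round(3)) for a in r[:1]])
    for q0 in([.45,.342,-.1],[.45,.342,-.25]): print('tin',fit('tea_tin',TIN,q0,[p]))
# tin top quad in top image
c=t['frame'][180:280,90:190]; 
for l in('mug_near','mug_far'):
    for p in(s,t):
        r=arm.place_of(l,p); print(l,[(a['conf'],pix2w(a['centre'],p,0).round(3)) for a in r[:1]])
a=s['frame'][170:350,180:420]; 
cv2.imwrite('pics/a5.png',np.hstack([cv2.resize(c,(400,400),interpolation=cv2.INTER_CUBIC),cv2.resize(a,(400,300))[:400] if 0 else cv2.copyMakeBorder(cv2.resize(a,(400,300)),0,100,0,0,0)])[:,:,::-1])
E
```

```text
18.4 [ 0.4616 -0.0086  0.2001] psi 0.296 z [ 0.006  0.005 -1.   ] F [ 0.3 -1.  -0.6] w 0.925 g 0.0 q [-0.45  0.19  0.42  2.02 -0.1   0.94  0.32]
rack (array([ 0.47319636, -0.29347206,  0.03485873]), np.float64(0.10947549343109131), 1) rail [ 0.3729745  -0.06214162]
rack (array([ 0.46201388, -0.29662   ,  0.00520273]), np.float64(0.02089029550552368), 1) rail [ 0.37094935 -0.06178968]
[(0.84, array([0.449, 0.347, 0.   ]))]
tin (array([ 0.44890967,  0.33688753, -0.40550682]), np.float64(0.10893267393112183), 1)
tin (array([ 0.44924655,  0.33764512, -0.37962902]), np.float64(0.10768616199493408), 1)
[(0.82, array([0.453, 0.342, 0.   ]))]
tin (array([ 0.44772149,  0.340301  , -0.17642946]), np.float64(0.07301855087280273), 1)
tin (array([ 0.44786722,  0.34064454, -0.18086042]), np.float64(0.07511824369430542), 1)
mug_near [(0.94, array([0.386, 0.37 , 0.   ]))]
mug_near []
mug_far [(0.82, array([0.527, 0.341, 0.   ]))]
mug_far [(0.85, array([0.531, 0.343, 0.   ]))]
```

View pics/a5.png

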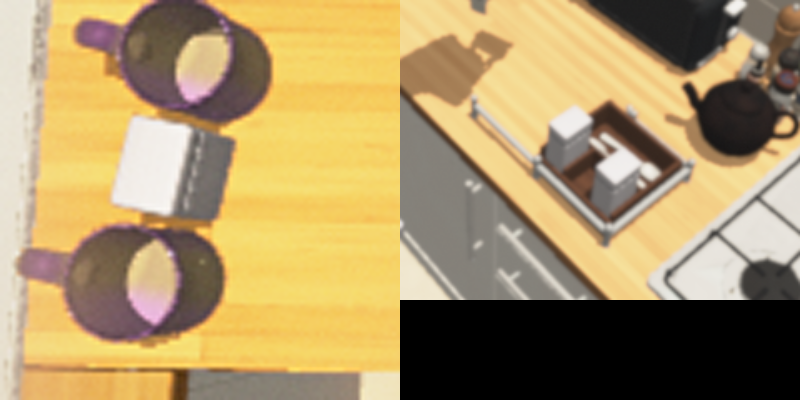

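The tin is upright at about (165,165) in the left crop, with clear gaps to both mugs. The rack sits in the rail up to the closed end (right crop).

```bash
python3 - <<'E'
from h import *
t=arm.get_image("top")
q=np.array([[133,115],[197,128],[178,215],[112,202]])/4+[90,180]
w=np.array([pix2w(u/[512,384],t,.105)[:2] for u in q]); print(w.round(4),w.mean(0), [np.linalg.norm(w[i]-w[i-1]).round(4) for i in range(4)])
print(np.arctan2(*(w[0]-w[3])[::-1]),np.arctan2(*(w[1]-w[2])[::-1]))
psi=-.21+np.pi/2
rows([((.45,.17,.2),Rt(.85),6),((.448,.341,.19),Rt(psi),6),((.448,.341,.06),Rt(psi),6)],9.15)
E
```

```text
[[0.4785 0.3525]
 [0.4708 0.3108]
 [0.4151 0.3194]
 [0.4226 0.362 ]] [0.44672575 0.33618144] [np.float64(0.0567), np.float64(0.0424), np.float64(0.0564), np.float64(0.0433)]
-0.16842838889180628 -0.15265678712461336
18 {"claw":[9.15,9.15,9.15,9.15,9.15,9.15,9.15,9.15,9.15,9.15,9.15,9.15,9.15,9.15,9.15,9.15,9.15,9.15],"delta_pos":[[2.89,0.7,-0.05],[2.81,0.97,-0.05],[2.72,1.23,-0.06],[2.58,1.47,-0.05],[2.45,1.7,-0.05],[2.27,1.92,-0.05],[1.91,2.12,0.17],[1.72,2.27,0.16],[1.52,2.41,0.17],[1.31,2.53,0.17],[1.08,2.64,0.17],[0.86,2.71,0.16],[0.0,0.0,2.17],[0.0,0.0,2.16],[0.0,0.0,2.17],[0.0,0.0,2.17],[0.0,0.0,2.17],[0.0,0.0,2.16]],"angular":[[0.0,0.0,-0.093],[0.0,0.0,-0.092],[0.0,0.0,-0.093],[0.0,0.0,-0.092],[0.0,0.0,-0.093],[0.0,0.0,-0.092],[0.0,0.0,-0.085],[0.0,0.0,-0.085],[0.0,0.0,-0.085],[0.0,0.0,-0.086],[0.0,0.0,-0.085],[0.0,0.0,-0.085],[0.0,0.0,0.0],[0.0,0.0,0.0],[0.0,0.0,0.0],[0.0,0.0,0.0],[0.0,0.0,0.0],[0.0,0.0,0.0]]}
```

carry_out --claw '[9.15,9.15,9.15,9.15,9.15,9.15,9.15,9.15,9.15,9.15,9.15,9.15,9.15]' --delta_pos '[[2.9,0.7,0],[2.8,1,0],[2.7,1.2,0],[2.6,1.5,0],[2.45,1.7,0],[2.25,1.9,0],[1.9,2.1,0.15],[1.7,2.25,0.15],[1.5,2.4,0.15],[1.3,2.5,0.15],[1.1,2.6,0.15],[0.8,2.6,0.15],[0,0,0]]' --angular '[[0,0,-0.093],[0,0,-0.093],[0,0,-0.093],[0,0,-0.093],[0,0,-0.093],[0,0,-0.093],[0,0,-0.09],[0,0,-0.09],[0,0,-0.09],[0,0,-0.09],[0,0,-0.09],[0,0,-0.09],[0,0,0]]'

```text
clock: 20.55
position: [0.4443, 0.3424, 0.1876]
ee_rot: [-0.267, -3.129, -0.004]
force: [0.4, 0.6, 0.4]
width: 0.996
gripper_force: 0.0
```

```bash
python3 - <<'E'
from h import *
st(); rows([((.4475,.339,.06),Rt(1.4),6),((.4475,.339,.06),Rt(1.4),1)],9.15)
E
```

```text
20.55 [0.4443 0.3424 0.1876] psi 1.4 z [-0.001  0.002 -1.   ] F [0.4 0.6 0.4] w 0.996 g 0.0 q [-0.79  0.37  0.06  1.79 -0.03  0.99  0.68]
7 {"claw":[9.15,9.15,9.15,9.15,9.15,9.15,9.15],"delta_pos":[[-0.06,-0.05,2.13],[-0.07,-0.05,2.12],[-0.06,-0.05,2.13],[-0.06,-0.05,2.12],[-0.07,-0.05,2.13],[-0.06,-0.05,2.13],[0.0,0.0,0.0]],"angular":[[0.0,0.0,0.0],[0.001,0.0,0.0],[0.0,-0.001,0.0],[0.001,0.0,0.0],[0.0,0.0,0.0],[0.0,0.0,0.0],[0.0,0.0,0.0]]}
```

carry_out --claw '[9.15,9.15,9.15,9.15,9.15,9.15,9.15,4,4,4,4,4]' --delta_pos '[[-0.05,-0.05,2.1],[-0.05,-0.05,2.1],[-0.05,-0.05,2.1],[-0.05,-0.05,2.1],[-0.05,-0.05,2.1],[-0.05,-0.05,2.1],[0,0,0],[0,0,0],[0,0,0],[0,0,0],[0,0,0],[0,0,0]]' --angular '[[0,0,0],[0,0,0],[0,0,0],[0,0,0],[0,0,0],[0,0,0],[0,0,0],[0,0,0],[0,0,0],[0,0,0],[0,0,0],[0,0,0]]' --force 20

```text
clock: 21.75
position: [0.4481, 0.335, 0.0625]
ee_rot: [0.279, 3.129, 0.002]
force: [-0.1, -0.7, -0.1]
width: 0.611
gripper_force: 0.0
```

carry_out --claw '[3.5,3.5,3.5,3.5]' --delta_pos '[[0,0,0],[0,0,0],[0,0,0],[0,0,0]]' --angular '[[0,0,0],[0,0,0],[0,0,0],[0,0,0]]'

```text
clock: 22.15
position: [0.4482, 0.3355, 0.0623]
ee_rot: [0.279, 3.129, 0.003]
force: [0.6, 2.3, 3.1]
width: 0.461
gripper_force: 19.8
```

```bash
python3 - <<'E'
from h import *
rows([((.4482,.3355,.19),Rt(1.4),5),((.45,.13,.19),Rt(1.571),7),((.45,.13,.066),Rt(1.571),6),((.45,.13,.066),Rt(1.571),1)],3.5)
E
```

```text
19 {"claw":[3.5,3.5,3.5,3.5,3.5,3.5,3.5,3.5,3.5,3.5,3.5,3.5,3.5,3.5,3.5,3.5,3.5,3.5,3.5],"delta_pos":[[0.0,0.0,-2.55],[0.0,0.01,-2.56],[0.0,0.0,-2.55],[0.0,0.0,-2.56],[0.0,0.0,-2.55],[-0.52,-2.89,0.0],[-0.46,-2.9,0.0],[-0.38,-2.91,0.0],[-0.31,-2.92,0.0],[-0.24,-2.92,0.01],[-0.17,-2.93,0.0],[-0.1,-2.94,0.0],[0.0,0.0,2.07],[0.0,0.0,2.06],[0.0,0.0,2.07],[0.0,0.01,2.06],[0.01,0.0,2.07],[0.0,0.0,2.07],[0.0,0.0,0.0]],"angular":[[0.0,0.0,-0.001],[0.001,0.0,-0.002],[0.0,0.0,-0.001],[0.0,0.0,-0.001],[0.001,0.0,-0.002],[0.0,0.0,-0.024],[0.0,0.0,-0.025],[0.0,0.0,-0.024],[0.0,0.0,-0.025],[0.0,0.0,-0.024],[0.0,0.0,-0.024],[0.0,0.0,-0.025],[0.0,0.0,0.0],[0.0,0.0,0.0],[0.0,0.0,0.0],[0.0,0.0,0.0],[0.0,0.0,0.0],[0.0,0.0,0.0],[0.0,0.0,0.0]]}
```

carry_out --claw '[3.5,3.5,3.5,3.5,3.5,3.5,3.5,3.5,3.5,3.5,3.5,3.5,3.5,3.5,3.5,3.5,3.5,3.5,3.5]' --delta_pos '[[0,0,-2.55],[0,0,-2.55],[0,0,-2.55],[0,0,-2.55],[0,0,-2.55],[-0.5,-2.9,0],[-0.45,-2.9,0],[-0.4,-2.9,0],[-0.3,-2.9,0],[-0.25,-2.9,0],[-0.15,-2.9,0],[-0.1,-2.9,0],[0,0,2.5],[0,0,2.5],[0,0,2.5],[0,0,2.3],[0,0,1.5],[0,0,1],[0,0,0]]' --angular '[[0,0,0],[0,0,0],[0,0,0],[0,0,0],[0,0,0],[0,0,-0.0245],[0,0,-0.0245],[0,0,-0.0245],[0,0,-0.0245],[0,0,-0.0245],[0,0,-0.0245],[0,0,-0.0245],[0,0,0],[0,0,0],[0,0,0],[0,0,0],[0,0,0],[0,0,0],[0,0,0]]'

```text
clock: 24.05
position: [0.4469, 0.1298, 0.0651]
ee_rot: [-0.01, -3.139, 0.001]
force: [-0.2, -0.3, -2.4]
width: 0.454
gripper_force: 20.0
```

```bash
python3 - <<'E'
from h import *
st()
E
```

```text
24.05 [0.4469 0.1298 0.0651] psi 1.564 z [-0.003 -0.001 -1.   ] F [-0.2 -0.3 -2.4] w 0.454 g 19.998284876346588 q [-0.46  0.4   0.08  2.13 -0.06  0.61  1.22]
```

carry_out --claw '[3.5,3.5,3.5]' --delta_pos '[[0,0,0.15],[0,0,0.15],[0,0,0]]' --angular '[[0,0,0],[0,0,0],[0,0,0]]'

```text
clock: 24.35
position: [0.4484, 0.1306, 0.0638]
ee_rot: [0.01, 3.141, 0.001]
force: [-0.9, 0.6, -2.5]
width: 0.458
gripper_force: 20.0
```

carry_out --claw '[3.5,3.5,3.5]' --delta_pos '[[0,0,0.15],[0,0,0.15],[0,0,0]]' --angular '[[0,0,0],[0,0,0],[0,0,0]]'

```text
clock: 24.65
position: [0.449, 0.1307, 0.0619]
ee_rot: [0.01, 3.14, 0.002]
force: [-4.9, -2.3, 18.7]
width: 0.455
gripper_force: 20.0
```

carry_out --claw '[4.4,5.5,6,7,9.15,9.15,9.15,9.15,9.15]' --delta_pos '[[0,0,-0.1],[0,0,0],[0,0,0],[0,0,0],[0,0,0],[0,0,0],[0,0,-2.5],[0,0,-2.5],[0,0,-2]]' --angular '[[0,0,0],[0,0,0],[0,0,0],[0,0,0],[0,0,0],[0,0,0],[0,0,0],[0,0,0],[0,0,0]]'

```text
clock: 25.55
position: [0.4482, 0.1304, 0.1324]
ee_rot: [0.01, 3.141, 0.001]
force: [1.0, 0.2, 0.6]
width: 0.998
gripper_force: 0.0
```

carry_out --claw '[9.15,9.15,9.15,9.15,9.15,9.15,9.15,9.15,9.15,9.15,9.15,9.15,9.15,9.15]' --delta_pos '[[0,0,0],[0,0,0],[0,0,0],[0,0,0],[0,0,0],[0,0,0],[0,0,0],[0,0,0],[0,0,0],[0,0,0],[0,0,0],[0,0,0],[0,0,0],[0,0,0]]' --angular '[[0,0,0.12],[0,0,0.12],[0,0,0.12],[0,0,0.12],[0,0,0.12],[0,0,0.12],[0,0,0.12],[0,0,0.12],[0,0,0.12],[0,0,0.12],[0,0,0.12],[0,0,0.12],[0,0,0.125],[0,0,0]]'

```text
clock: 26.95
position: [0.448, 0.1305, 0.1313]
ee_rot: [-2.224, -2.219, -0.0]
force: [-0.3, -0.8, -0.7]
width: 1.0
gripper_force: 0.0
```

```bash
python3 - <<'E'
from h import *
st(); s=arm.get_image("scene")
print('tin',fit('tea_tin',TIN,[.449,.131,0],[s]))
rows([((.449,.1307,.07),Rt(0),3)],9.15)
E
```

```text
26.95 [0.448  0.1305 0.1313] psi -0.002 z [-0.  0. -1.] F [-0.3 -0.8 -0.7] w 1.0 g 0.0 q [-0.76  0.31  0.45  2.09 -0.19  0.78 -0.19]
tin (array([0.44848185, 0.12861667, 0.07122293]), np.float64(0.0638582706451416), 1)
3 {"claw":[9.15,9.15,9.15],"delta_pos":[[0.01,0.03,2.04],[0.01,0.03,2.05],[0.0,0.04,2.04]],"angular":[[0.0,0.0,0.001],[0.0,0.0,0.001],[0.0,0.0,0.001]]}
```

carry_out --claw '[9.15,9.15,9.15,9.15,5,5,5,5,5,5,5]' --delta_pos '[[0,0.03,2],[0,0.03,2],[0,0.03,2],[0,0,0],[0,0,0],[0,0,0],[0,0,0],[0,0,0],[0,0,0],[0,0,0],[0,0,0]]' --angular '[[0,0,0],[0,0,0],[0,0,0],[0,0,0],[0,0,0],[0,0,0],[0,0,0],[0,0,0],[0,0,0],[0,0,0],[0,0,0]]' --force 20

```text
clock: 28.15
position: [0.449, 0.1306, 0.0718]
ee_rot: [-2.221, -2.221, -0.001]
force: [-3.0, -0.2, 6.5]
width: 0.658
gripper_force: 19.9
```

```bash
python3 - <<'E'
from h import *
st(); s=arm.get_image("scene"); t=arm.get_image("top")
for p in(s,t):
    print('rack',fit('rack',RACK,[.465,-.298,0],[p])[:2])
    for l,z in(('rack_slot',.008),('rack_front',.023),('rack',0)):
        r=arm.place_of(l,p); print(l,[(a['conf'],pix2w(a['centre'],p,z).round(3)) for a in r[:1]])
c=t['frame'][170:270,270:420]
cv2.imwrite('pics/a6.png',cv2.resize(c,(750,500),interpolation=cv2.INTER_CUBIC)[:,:,::-1])
E
```

```text
28.15 [0.449  0.1306 0.0718] psi -0.0 z [ 0.     0.001 -1.   ] F [-3.  -0.2  6.5] w 0.658 g 19.94396835565567 q [-0.71  0.41  0.4   2.15 -0.27  0.63 -0.12]
rack (array([ 0.46886043, -0.29498573,  0.0812477 ]), np.float64(0.12817031145095825))
rack_slot [(0.66, array([ 0.421, -0.302,  0.008]))]
rack_front [(0.78, array([ 0.37 , -0.309,  0.023]))]
rack [(0.61, array([ 0.459, -0.296,  0.   ]))]
rack (array([ 0.4619943 , -0.29689818, -0.00335609]), np.float64(0.020003557205200195))
rack_slot [(0.92, array([ 0.417, -0.294,  0.008]))]
rack_front [(0.87, array([ 0.37 , -0.304,  0.023]))]
rack [(0.72, array([ 0.465, -0.299,  0.   ]))]
```

View pics/a6.png

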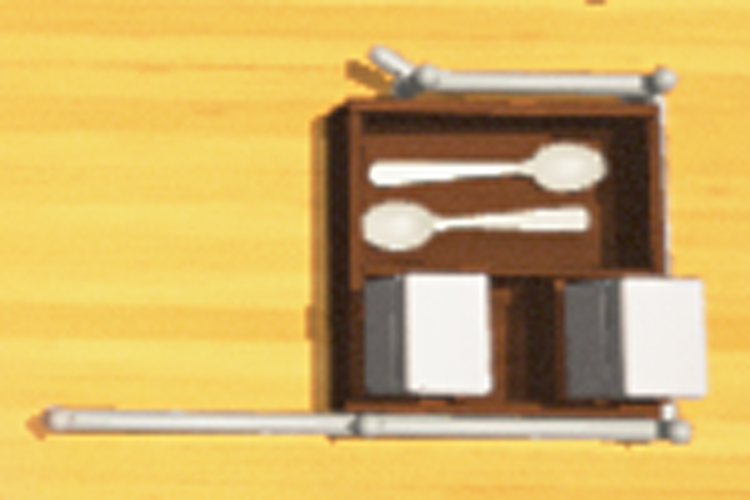

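```bash
python3 - <<'E'
from h import *
t=arm.get_image("top")
print(pix2w([381.0/512,236.8/384],t,.133), pix2w([381.5/512,237.3/384],t,.133))
# white tops via threshold
f=t['frame'].astype(int); g=f.min(2).astype(float)
m=(f.min(2)>190).astype(np.uint8); m[:220]=0; m[255:]=0; m[:,:335]=0; m[:,420:]=0
n,l,stt,ce=cv2.connectedComponentsWithStats(m)
for i in range(1,n):
    if stt[i][4]>100: print(stt[i],ce[i],pix2w(ce[i]/[512,384],t,.133),pix2w((ce[i]+.5)/[512,384],t,.133))
# same test for calibration: held tin in scene/top, true xy known ~ (.449,.1306)
for l,q in(('rack',[.462,-.298,0]),):
    for dz in(0,): 
        best=fit(l,RACK,q,[t]); print(best)
E
```

```text
[ 0.41748128 -0.29794317  0.133     ] [ 0.41627921 -0.29913323  0.133     ]
[351 225  17  24 371] [359.20485175 236.31536388] [ 0.41772461 -0.24434167  0.133     ] [ 0.41652206 -0.24554296  0.133     ]
[395 226  16  23 363] [402.43801653 237.07438017] [ 0.4177372  -0.35064887  0.133     ] [ 0.4165354 -0.351828   0.133    ]
(array([ 0.46168941, -0.29652459,  0.00097999]), np.float64(0.020920634269714355), 1)
```

```bash
python3 - <<'E'
from h import *
rows([((.449,.1306,.225),Rt(0),5),((.418,-.299,.225),Rt(0),14),((.418,-.299,.225),Rt(0),1)],5)
E
```

```text
20 {"claw":[5,5,5,5,5,5,5,5,5,5,5,5,5,5,5,5,5,5,5,5],"delta_pos":[[0.0,0.0,-3.06],[0.01,0.0,-3.07],[0.0,0.0,-3.06],[0.0,0.0,-3.07],[0.0,0.0,-3.06],[-3.07,-0.22,0.0],[-3.07,-0.22,0.0],[-3.07,-0.22,0.0],[-3.07,-0.22,0.0],[-3.06,-0.22,0.0],[-3.07,-0.22,0.0],[-3.07,-0.22,0.0],[-3.07,-0.22,0.0],[-3.07,-0.22,0.0],[-3.07,-0.22,0.0],[-3.07,-0.22,0.0],[-3.07,-0.22,0.0],[-3.06,-0.22,0.0],[-3.07,-0.22,0.0],[0.0,0.0,0.0]],"angular":[[0.0,0.0,0.0],[0.0,0.0,0.0],[0.0,-0.001,0.0],[0.0,0.0,0.0],[0.0,0.0,0.0],[0.0,0.0,0.0],[0.0,0.0,0.0],[0.0,0.0,0.0],[0.0,0.0,0.0],[0.0,0.0,0.0],[0.0,0.0,0.0],[0.0,0.0,0.0],[0.0,0.0,0.0],[0.0,0.0,0.0],[0.0,0.0,0.0],[0.0,0.0,0.0],[0.0,0.0,0.0],[0.0,0.0,0.0],[0.0,0.0,0.0],[0.0,0.0,0.0]]}
```

carry_out --claw '[5,5,5,5,5,5,5,5,5,5,5,5,5,5,5,5,5,5,5,5]' --delta_pos '[[0,0,-3.06],[0,0,-3.06],[0,0,-3.06],[0,0,-3.06],[0,0,-3.06],[-3.07,-0.22,0],[-3.07,-0.22,0],[-3.07,-0.22,0],[-3.07,-0.22,0],[-3.07,-0.22,0],[-3.07,-0.22,0],[-3.07,-0.22,0],[-3.07,-0.22,0],[-3.07,-0.22,0],[-3.07,-0.22,0],[-3.07,-0.22,0],[-3.07,-0.22,0],[-3.07,-0.22,0],[-3.07,-0.22,0],[0,0,0]]' --angular '[[0,0,0],[0,0,0],[0,0,0],[0,0,0],[0,0,0],[0,0,0],[0,0,0],[0,0,0],[0,0,0],[0,0,0],[0,0,0],[0,0,0],[0,0,0],[0,0,0],[0,0,0],[0,0,0],[0,0,0],[0,0,0],[0,0,0],[0,0,0]]'

```text
clock: 30.75
position: [0.4165, -0.3038, 0.2243]
ee_rot: [2.227, 2.214, -0.003]
force: [0.1, 0.2, -1.9]
width: 0.654
gripper_force: 20.0
```

```bash
python3 - <<'E'
from h import *
st(); s=arm.get_image("scene"); t=arm.get_image("top"); st(); st()
a=s['frame'][150:330,200:440]
cv2.imwrite('pics/a7.png',cv2.resize(a,(720,540),interpolation=cv2.INTER_CUBIC)[:,:,::-1])
E
```

```text
30.75 [ 0.4165 -0.3038  0.2243] psi -0.006 z [-0.    -0.002 -1.   ] F [ 0.1  0.2 -1.9] w 0.654 g 19.959873855113983 q [-0.07  0.3   0.76  1.88 -0.24  1.05  0.79]
30.85 [ 0.4173 -0.2998  0.2238] psi -0.002 z [-0.001  0.001 -1.   ] F [ 0.3  0.7 -3.4] w 0.654 g 19.96046930551529 q [-0.07  0.3   0.76  1.89 -0.24  1.05  0.78]
30.85 [ 0.4173 -0.2998  0.2238] psi -0.002 z [-0.001  0.001 -1.   ] F [ 0.3  0.7 -3.4] w 0.654 g 19.96046930551529 q [-0.07  0.3   0.76  1.89 -0.24  1.05  0.78]
```

View pics/a7.png

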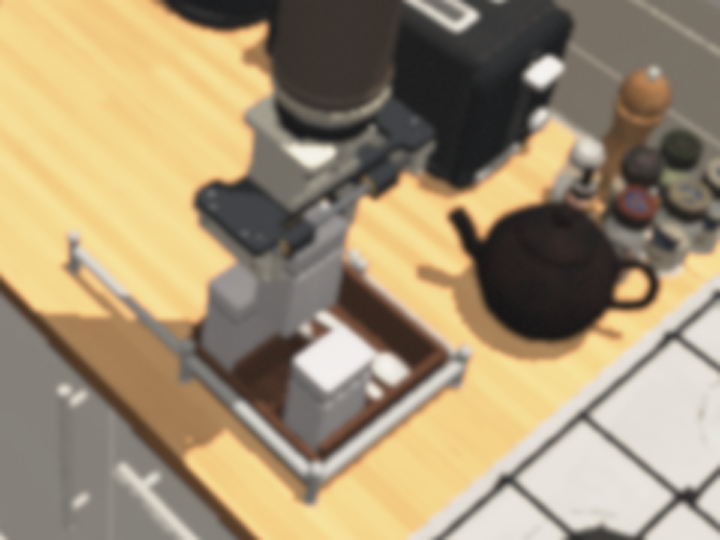

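The tin hangs upright over the slot, with the tall tins at (235,315) and (335,380). I'll lower it in stages.

carry_out --claw '[5,5,5,5,5]' --delta_pos '[[0,0,1.5],[0,0,1.5],[0,0,1.5],[0,0,1.5],[0,0,0]]' --angular '[[0,0,0],[0,0,0],[0,0,0],[0,0,0],[0,0,0]]'

```text
clock: 31.35
position: [0.4173, -0.2971, 0.1624]
ee_rot: [-2.217, -2.22, 0.0]
force: [0.1, 0.3, -2.5]
width: 0.651
gripper_force: 20.0
```

carry_out --claw '[5,5,5,5]' --delta_pos '[[0,0,1.2],[0,0,1.2],[0,0,1.1],[0,0,0]]' --angular '[[0,0,0],[0,0,0],[0,0,0],[0,0,0]]'

```text
clock: 31.75
position: [0.4172, -0.2987, 0.1276]
ee_rot: [-2.22, -2.219, 0.001]
force: [-0.3, 0.3, -2.7]
width: 0.655
gripper_force: 20.0
```

carry_out --claw '[5,5,5,5,5]' --delta_pos '[[0,0,1],[0,0,1],[0,0,1],[0,0,0.8],[0,0,0]]' --angular '[[0,0,0],[0,0,0],[0,0,0],[0,0,0],[0,0,0]]'

```text
clock: 32.25
position: [0.4173, -0.2989, 0.0899]
ee_rot: [-2.221, -2.219, 0.001]
force: [0.1, 0.4, -2.0]
width: 0.658
gripper_force: 20.0
```

carry_out --claw '[5,5,5,5]' --delta_pos '[[0,0,0.3],[0,0,0.3],[0,0,0.2],[0,0,0]]' --angular '[[0,0,0],[0,0,0],[0,0,0],[0,0,0]]'

```text
clock: 32.65
position: [0.418, -0.2993, 0.083]
ee_rot: [-2.222, -2.221, -0.001]
force: [0.1, 0.8, -2.3]
width: 0.653
gripper_force: 20.0
```

carry_out --claw '[5,5,5]' --delta_pos '[[0,0,0.15],[0,0,0.15],[0,0,0]]' --angular '[[0,0,0],[0,0,0],[0,0,0]]'

```text
clock: 32.95
position: [0.4179, -0.2993, 0.08]
ee_rot: [-2.222, -2.22, -0.001]
force: [-0.1, 0.1, -2.1]
width: 0.656
gripper_force: 20.0
```

carry_out --claw '[5,5,5]' --delta_pos '[[0,0,0.1],[0,0,0.1],[0,0,0]]' --angular '[[0,0,0],[0,0,0],[0,0,0]]'

```text
clock: 33.25
position: [0.4174, -0.2995, 0.0791]
ee_rot: [-2.222, -2.219, -0.002]
force: [-6.3, 2.7, 16.6]
width: 0.652
gripper_force: 20.0
```

On the floor (z as predicted, force up). Release, then retract up and back.

carry_out --claw '[5.8,6.2,6.6,7.5,8.5,8.5,8.5,8.5,8.5,8.5,8.5,8.5]' --delta_pos '[[0,0,-0.1],[0,0,0],[0,0,0],[0,0,0],[0,0,0],[0,0,0],[0,0,-1],[0,0,-2],[0,0,-3],[0,0,-3],[0,0,-3],[0,0,-2]]' --angular '[[0,0,0],[0,0,0],[0,0,0],[0,0,0],[0,0,0],[0,0,0],[0,0,0],[0,0,0],[0,0,0],[0,0,0],[0,0,0],[0,0,0]]'

```text
clock: 34.45
position: [0.4182, -0.3001, 0.2218]
ee_rot: [2.222, 2.219, 0.002]
force: [1.1, -0.5, -0.9]
width: 0.924
gripper_force: 0.0
```

carry_out --claw '[8.5,8.5,8.5,8.5,8.5,8.5,8.5,8.5]' --delta_pos '[[3,0,0],[4,0,0],[4,0,0],[4,0,0],[4,0,0],[4,0,0],[3,0,0],[0,0,0]]' --angular '[[0,0,0],[0,0,0],[0,0,0],[0,0,0],[0,0,0],[0,0,0],[0,0,0],[0,0,0]]'

```text
clock: 35.25
position: [0.4181, -0.0357, 0.2197]
ee_rot: [-2.215, -2.226, -0.002]
force: [-1.2, -0.0, -0.2]
width: 0.926
gripper_force: 0.0
```

```bash
python3 - <<'E'
from h import *
st(); s=arm.get_image("scene"); t=arm.get_image("top")
print(fit('rack',RACK+[b+[-.044,0,.008] for b in TIN],[.462,-.298,0],[t]))
for p in(s,t):
    r=arm.trace('tea_tin',p)[0]; print(r['conf'],pix2w(r['centre'],p,.11))
    for l in('mug_near','mug_far'): print(l,[pix2w(a['centre'],p,0).round(3) for a in arm.place_of(l,p)[:1]])
c=t['frame'][160:270,250:430]; a=s['frame'][100:350,100:440]
cv2.imwrite('pics/a8.png',np.vstack([cv2.resize(c,(480,293)),cv2.resize(a,(480,300))])[:,:,::-1])
E
```

```text
35.25 [ 0.4181 -0.0357  0.2197] psi 0.005 z [ 0.     0.002 -1.   ] F [-1.2 -0.  -0.2] w 0.926 g 0.0 q [-0.62  0.09  0.64  2.09 -0.07  0.98  0.06]
(array([ 0.46155075, -0.29932204,  0.0067634 ]), np.float64(0.22477322816848755), 1)
0.68 [ 0.40742272 -0.31187841  0.11      ]
mug_near [array([0.374, 0.37 , 0.   ])]
mug_far [array([0.529, 0.344, 0.   ])]
0.81 [ 0.41855312 -0.29315109  0.11      ]
mug_near [array([0.376, 0.379, 0.   ])]
mug_far [array([0.529, 0.344, 0.   ])]
```

View pics/a8.png

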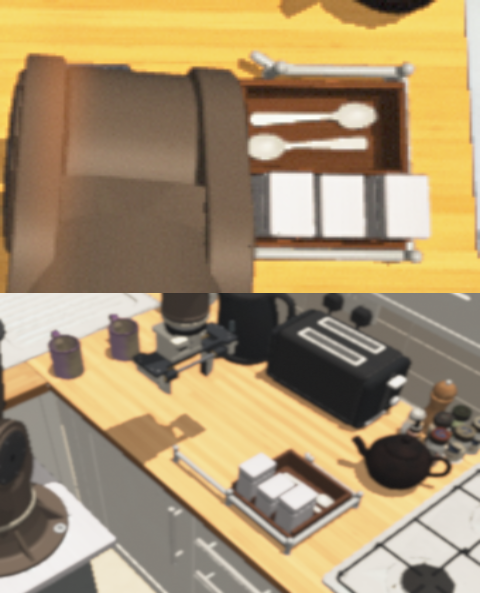

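The final view shows the low tin upright in the middle compartment between the tall tins (top crop, about (342,205)). The rack is home against the closed end, the mugs and teapot haven't moved, and the gripper is clear.

```bash
python3 -c "
from cell import arm
print(arm.sign_off())"
```

```text
the job is handed in; nothing more can be done
None
```

The job is handed in: the rack was swung round the post and slid up to the closed end, and the low tea tin stands on the floor of its middle compartment. The mugs and teapot are where they were, and it took about 35 s of the 72 s allowed.

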